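Blank the tilting reflectance reader, then hold the slide carrier flush on its sloped face

TASK

Take the blank on the tilting reflectance reader: while the slide carrier still lies in its rest and the reader's sloped face is empty, push the sprung plunger on the reader's side box fully down for a moment and let it come up again. Then lift the slide carrier out of its rest (it has a fin to grip), tilt it to match the slope and press its underside flat on the sloped face, square and centred over the window, so that the sprung seal ring round the window is pushed in level with the face; the face has no clip, so finish while still holding the carrier pressed there. Press firmly but gently, as it holds a glass slide, do not shift the clamped head, and leave the other things on the bench where they are.

Things in the scene. Friction and masses are not known exactly. Their poses are not given: they have to be found in the camera images.
- reader: The reader, fixed to the bench: a grey base plate 150 x 200 mm (x, y), its top 13 mm high, with a tilting head between two aluminium cheeks on its +y part and a white electronics side box (140 x 60 mm, top 62 mm high) on its -y part. Origin on the bench under the middle of the base plate; x points away from its front, z up. Overall under 115 mm high.
- plunger_top (a point): Middle of the top of the plunger's black round button (32 mm across) on the side box, 99.5 mm above the bench when up; moves with the plunger. Same axes as reader. It is pressed straight down.
- plunger (a joint): Travel of the plunger in m: 0 up, 0.014 fully down at its stop. A spring returns it: about 3 N to start it, 8.6 N at the bottom.
- face (a point): Middle of the plane aluminium face (96 x 64 mm along x, y) of the reader's tilting head, at the window; z is the outward normal of the face, x runs up the slope, y is level. The head is clamped for the episode at a slope between 15 and 38 degrees, the face looking up and towards the reader's front (its -x). Nothing stands above the face but the seal ring.
- seal (a joint): Travel of the sprung black rubber light-seal ring round the window (54 x 28 mm outside, long side up the slope) in m, along the inward normal: 0 out, when it stands 5 mm proud of the face; 0.005 pushed in level with the face. Spring about 2 N at the start, 4.5 N when level.
- carrier: The slide carrier, 60 g (varies by 30 %): an aluminium frame 84 x 36 x 6 mm (x, y, z) holding a glass slide, with an upright black grip fin on top in the middle, 32 mm long (x), 10 mm thick (y), its top 37.5 mm above the underside. Origin in the middle of the flat underside, z up out of the fin; either end may be the upper one.
- carrier_grip (a point): Point in the middle of the fin 28 mm above the carrier's underside, where it is well gripped (fingertips then end about 3 mm above the frame); axes of carrier. Taken with the fingers closing along y; the carrier can then pivot a little in them about y, and settles flat on the face when pressed with 8 to 10 N.
- slide_rest: Grey plastic slide rest, fixed to the bench, 112 x 56 mm (x, y): two ledges 18 mm high carry the carrier's ends, with end lips 22 mm high. Origin on the bench under its middle.
- bottle: Bystander: closed square plastic bottle, 61 x 61 x 138 mm, origin under its middle.
- open_bottle: Bystander: open square plastic bottle, 58 x 58 x 116 mm, origin under its middle.
- petri: Bystander: petri dish near the front edge, 91 mm across, 16 mm high, origin under its middle.
- beaker: Bystander: glass beaker, 54 mm across, 70 mm high, origin under its middle.
- tube: Bystander: standing tube with a screw cap, 35 mm across, 116 mm high, origin under its middle.
- plate_back: Bystander: 96-well plate further back, 86 x 128 x 14 mm, origin under its middle.
There are look-alikes about, which are no part of the job. Of the things shaped like the slide_rest, the grey one is meant. Leave any red look-alike of the carrier alone.

How it is judged:
On the way, in this order (a step that is already met when the one before it is completed fails the run):
1. the blank: the plunger is pushed fully down (at least 12.6 of 14 mm, for 0.2 s) while the carrier lies in its rest (value of joint plunger above 0.0126 m and distance of carrier from where it was at the start of the episode below 0.015 m), for 0.2 s.
2. the plunger has come up again and the carrier is lifted clear of its rest in the fingers (value of joint plunger below 0.002 m and z of carrier in the frame of slide_rest above 0.04 m and contact force between the fingers and carrier above 1 N), for 0.1 s.
At the end, for the whole second after the job is handed in: Carrier still held, at rest and pressed on the face with over 4 N: parallel within 0.05 rad, turned under 0.12 rad, middle within 10 mm along and 8 mm across the slope of the window's and 2 mm of the face plane; seal in by over 4 mm; plunger up (angle between the z axis of carrier and the z axis of face, either way round below 0.05 rad and angle between the x axis of carrier and the x axis of face, either way round below 0.12 rad and z of carrier in the frame of face between -0.002 and 0.002 m and x of carrier in the frame of face between -0.01 and 0.01 m and y of carrier in the frame of face between -0.008 and 0.008 m and value of joint seal above 0.004 m and contact force between carrier and reader above 4 N and contact force between the fingers and carrier above 1 N and linear speed of carrier below 0.01 m/s and value of joint plunger below 0.002 m); the arm keeps its last pose, push and grip.
It fails at once if the carrier is pressed on the reader with over 45 N (contact force between carrier and reader above 45 N).
It fails at once if the clamped head is pushed out of its angle or the face shifted (over 2.5 mm) (distance of face from where it was at the start of the episode above 0.0025 m).
It fails at once if another thing on the bench is shifted by over 25 mm (distance of any of bottle, open_bottle, petri, beaker, tube, plate_back from where it was at the start of the episode above 0.025 m).
It also fails if it takes over 48 s, if anything falls off the work surface, if the arm or the gripper's body presses on something with over 40 N, if the wrist force passes 120 N, or if a joint passes its speed limit or range.

ROBOT

A 6-joint arm with a two-finger parallel gripper is mounted at the origin on a cart in front of the work surface, level with it; the furniture and walls round the work are solid. World frame = base frame: x ahead of the robot, y to its left, z up, the work surface at z = 0. Lengths are in m, angles in rad, forces in N, time in s.
With the tool pointing down it reaches from about 0.35 to 0.85 m from the base axis. Payload 8.1 kg.
Tool frame: the origin (TCP) lies at the centre of the arm's flange, where the gripper is bolted on; the fingertips stand 186 mm ahead of it and the grasp point (between the pads) lies 167 mm ahead of it; z points along the fingers, y is the line along which they close (so a half turn about z gives the same grasp; the last joint's range is limited). The gripper opens to 93 mm and grips with 3 to 60 N. Pads are 15 mm wide; open, the fingers measure 128 mm over their backs; the gripper's body (75 mm by 188 mm) begins 65 mm behind the grasp point.
Start: joints at [1.226, 0.13, 1.488, -0, 1.523, -0.085], TCP at [0.154, 0.58, 0.405] pointing down, gripper open.
Joint ranges: [-2.96, 2.96], [-0.89, 2.26], [0.02, 2.5], [-1.34, 4.48], [0, 2.73], [-2.66, 2.66]. Speed limits (rad/s): [2.39, 2.39, 2.79, 3.14, 3.14, 3.14].

INTERFACE

Orientations are given as a rotation vector (axis times angle).
In Python, from plant import read_state, read_camera, camera_params, robot gives the robot as it stands.
- The arm moves only by the tool carry_out, never from a script. Its argument "targets" is a list of rows, each an object of numbers: "hand": the opening in per cent of the stroke, from 0 (shut) to 100 (fully open); "x", "y", "z": the shift along the tool's x, y, z in m; "ax", "ay", "az": the turn, a rotation vector about the tool's x, y, z in rad. In form: [{"hand": .., "x": .., "y": .., "z": .., "ax": .., "ay": .., "az": ..}, ...]. A call has 1 to 8 rows; each row is the pose to reach, as a shift and turn from the pose commanded when the call began, along the tool's axes at that moment; what a row does not reach only later rows make up. A row lasts 1/8 s, in which the tool goes at most 62.5 mm and 10.7 degrees, less where a joint would pass 70% of its speed; a pose out of reach is approached as far as the arm can. A call with a gripper value outside its range is refused whole. The fingers move at their own pace and stop on an object; "newtons" is the grip in N (left out, the last holds). Time passes only in rows, so rows that repeat a pose let the fingers close. It gives the time, the measured TCP pose, the force, the opening and the grip force at its end, in the units of the state.
- read_state(): the state, without advancing time (a new reading comes with each control period).
- read_camera(name): name is "scene" or "side" or "wrist"; returns (picture, depth): 384x512x3 uint8, blue, green, red; 384x512 float32, m along the optical axis (not along the pixel's ray), 0 where there is no reading.
- camera_params(name): a dict with "fx", "fy", "cx", "cy" (pixels), "k1" (the pictures are not rectified: a ray, as slopes to the right and down, at radius r is drawn at 1 + k1 r^2 times it, then the intrinsics apply), "position" and "rotation" of the camera in the world. Camera axes: x right, y up, looking along -z (the intrinsics and any distortion apply to the point x, -y, -z); pixel columns grow to the right and rows downward; lengths in m; the calibration is good to about 2 mm. A picture is of the moment at which its call begins: read the wrist's pose just before it. camera_params takes no time and is no camera call; for the wrist camera it gives the pose at the moment of the call.
- robot.close_job(): hands the job in; it is judged then, once.
The state is a dict: "t": time; "q": joint angles; "dq": joint speeds; "joint_torque": joint torques, N m; "tool_pos": TCP position; "orientation": TCP orientation; "force": force on the tool from outside, world axes, zero at the start; "wrist_torque": the same for the moment, N m; "opening": finger opening in m; "gripper_force": force on a finger pad.
Only numpy, scipy, OpenCV 4.12 (cv2) and the standard library are available. Lean on these libraries where they do the work, as an engineer would, in place of code of your own. Each camera call takes 0.05 s, during which the arm holds its last target. There are 200 camera calls.

## Working session

There is one attempt and no reset: what is moved stays moved. The work goes in short steps, Python scripts to look and compute and a tool call to move; the robot and the scene stay as the last step left them, time stands still between calls to the robot, and variables do not carry over. Pictures are saved under pics/ and viewed, at most 10 in all, crops included, and the job is handed in when it is done.

Besides the shell and the picture viewer there is one more tool, called by a JSON object that holds its "fn" and its "kwargs", one argument or row to a line. carry_out: Moves the arm, as the interface text tells. Its arguments: {"type":"object","properties":{"targets":{"type":"array","items":{"type":"object","properties":{"hand":{"type":"number"},"x":{"type":"number"},"y":{"type":"number"},"z":{"type":"number"},"ax":{"type":"number"},"ay":{"type":"number"},"az":{"type":"number"}}}},"newtons":{"type":"number"}},"required":["targets"]}

```bash
ls; mkdir -p pics
cat > h.py <<'E'
import numpy as np, cv2
from plant import read_state, read_camera, camera_params, robot
from scipy.spatial.transform import Rotation as R
def cloud(name):
    p=camera_params(name); img,d=read_camera(name)
    h,w=d.shape; u,v=np.meshgrid(np.arange(w),np.arange(h))
    K=np.array([[p['fx'],0,p['cx']],[0,p['fy'],p['cy']],[0,0,1]])
    pts=np.stack([u,v],-1).reshape(-1,1,2).astype(float)
    n=cv2.undistortPoints(pts,K,np.array([p['k1'],0,0,0,0])).reshape(h,w,2)
    c=np.stack([n[...,0]*d,-n[...,1]*d,-d],-1)
    rot=np.array(p['rotation']); rot=rot if rot.shape==(3,3) else R.from_rotvec(rot).as_matrix()
    P=c@rot.T+np.array(p['position']); P[d<=0]=np.nan
    return img,d,P,p
E
python3 - <<'E'
from h import *
print(read_state())
for n in("scene","side"):
    img,d,P,p=cloud(n); print(n,p); np.savez(n+'.npz',img=img,P=P); cv2.imwrite(f'pics/{n}0.png',img)
E
```

```text
pics
{'t': 0.0, 'q': array([ 1.22562139e+00,  1.31134904e-01,  1.48924761e+00,  5.75388941e-06,
        1.52300120e+00, -8.53573915e-02]), 'dq': array([ 0.00010068, -0.00074099, -0.00052642,  0.00165452, -0.00018107,
       -0.00192882]), 'joint_torque': array([-1.25629725e-05, -5.59837639e+01, -4.91770685e+01,  7.69314333e-02,
        3.49753769e-02, -1.75662412e-04]), 'tool_pos': array([0.15401928, 0.57966365, 0.40372022]), 'orientation': array([-4.06923478e-01, -3.11473453e+00,  2.74618916e-03]), 'force': array([0.13824014, 0.46729996, 0.25675989]), 'wrist_torque': array([ 0.02403851, -0.01517572,  0.05844827]), 'gripper_force': 0.0, 'opening': 0.0929147068660406}
scene {'fx': 353.06071033949, 'fy': 353.06071033949, 'cx': 259.594402654916, 'cy': 185.54156577753446, 'k1': -0.11182000899059563, 'position': array([-0.07917572, -0.38061079,  0.68644343]), 'rotation': array([ 0.80142851, -0.47305788, -1.03606027])}
side {'fx': 356.81906600527554, 'fy': 356.81906600527554, 'cx': 253.5515696828856, 'cy': 192.80888997022066, 'k1': -0.0007616143455826698, 'position': array([ 0.29148593, -0.71047039,  0.65626315]), 'rotation': array([ 0.86421733, -0.18008388, -0.35263488])}
```

View pics/scene0.png

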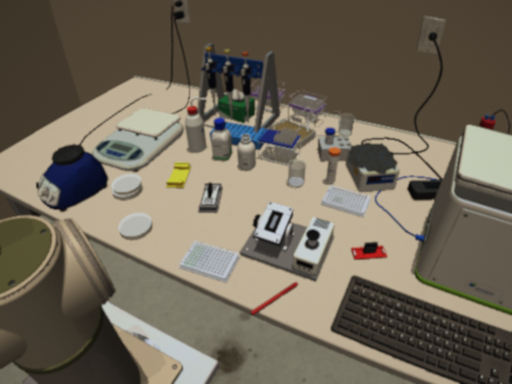

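View pics/side0.png

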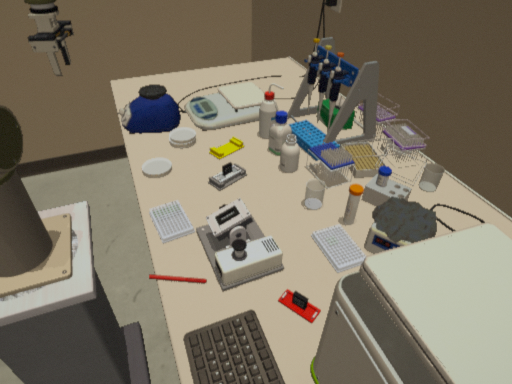

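The scene view shows the reader at about (290,245), its plunger at (313,237), the white tilted head at (274,224), and the grey rest with the carrier at (210,196). The look-alikes are the red carrier at (370,250) and the yellow rest at (178,175). The side view shows the plunger at (238,233), the face at (231,216) and the carrier at (228,175).

Run:
```python
from h import *
S={n:np.load(n+'.npz') for n in("scene","side")}
def P(n,u,v): return S[n]['P'][v,u].round(4)
for n,pts in dict(scene=[(313,237),(313,233),(274,224),(210,196),(209,184),(300,270),(370,250)],side=[(238,231),(238,235),(231,217),(228,175),(227,168),(255,255)]).items():
    for q in pts: print(n,q,P(n,*q))
W=np.concatenate([S[n]['P'].reshape(-1,3) for n in S]); 
for n in S:
    P_=S[n]['P']; c=S[n]['P'][{'scene':(196,210),'side':(175,228)}[n]]
    dist=np.hypot(P_[...,0]-c[0],P_[...,1]-c[1])<0.08
    m=dist&(P_[...,2]>0.008); pts=P_[m][:,:2].astype(np.float32); print(n,'rest',m.sum(),cv2.minAreaRect(pts))
    m=dist&(P_[...,2]>0.045); pts=P_[m][:,:2].astype(np.float32); print('fin',m.sum(),P_[m].mean(0),P_[m][:,2].max())
    # box / reader, cut
    c=S[n]['P'][{'scene':(237,313),'side':(233,238)}[n]]
    d=np.hypot(P_[...,0]-c[0],P_[...,1]-c[1])
    m=(d<0.03)&(P_[...,2]>0.09); print('plunger',m.sum(),P_[m].mean(0),P_[m][:,2].max(),cv2.minEnclosingCircle(P_[m][:,:2].astype(np.float32)))
    m=(d<0.14)&(abs(P_[...,2]-0.062)<0.004); print('box',m.sum(),cv2.minAreaRect(P_[m][:,:2].astype(np.float32)))
    m=(d<0.22)&(abs(P_[...,2]-0.013)<0.003); print('base',m.sum(),cv2.minAreaRect(P_[m][:,:2].astype(np.float32)))
```

```text
scene (313, 237) [ 0.4463 -0.2375  0.1003]
scene (313, 233) [ 0.4593 -0.2328  0.0986]
scene (274, 224) [ 0.4635 -0.1338  0.0802]
scene (210, 196) [0.5313 0.0988 0.0289]
scene (209, 184) [0.5493 0.1104 0.0558]
scene (300, 270) [ 0.4133 -0.225   0.0129]
scene (370, 250) [ 0.5418 -0.3596  0.0154]
side (238, 231) [ 0.4797 -0.169   0.0667]
side (238, 235) [ 0.4783 -0.1725  0.0575]
side (231, 217) [ 0.4728 -0.142   0.0892]
side (228, 175) [0.5438 0.0944 0.0252]
side (227, 168) [0.5442 0.1024 0.045 ]
side (255, 255) [ 0.491  -0.2446  0.0611]
scene rest 419 ((0.5445894598960876, 0.1079910472035408), (0.10965166985988617, 0.052992913872003555), 23.7935733795166)
fin 40 [0.54160919 0.10581808 0.05313036] 0.05823192997811799
plunger 130 [ 0.45529506 -0.23392461  0.09810071] 0.10176254786330374 ((0.45708662271499634, -0.23360750079154968), 0.016069287434220314)
box 963 ((0.47747373580932617, -0.18207886815071106), (0.14051072299480438, 0.16185317933559418), 2.2443583011627197)
base 2394 ((0.40524664521217346, -0.24388206005096436), (0.3722105622291565, 0.3815624713897705), 46.23782730102539)
side rest 438 ((0.5460470914840698, 0.10890945792198181), (0.10914447158575058, 0.05131112039089203), 24.197601318359375)
fin 50 [0.54441655 0.10509618 0.05252525] 0.057861768611284226<stdin>:15: RuntimeWarning: Mean of empty slice.
  ret = um.true_divide(
Traceback (most recent call last):
ValueError: zero-size array to reduction operation maximum which has no identity
```

```bash
cat > m.py <<'E'
from h import *
S={n:np.load(n+'.npz') for n in("scene","side")}
for n in S:
    P_=S[n]['P']; img=S[n]['img'].astype(int)
    d=np.hypot(P_[...,0]-.457,P_[...,1]+.2336)
    m=(d<0.03)&(P_[...,2]>0.09); print(n,'plunger',m.sum(),P_[m].mean(0),cv2.minEnclosingCircle(P_[m][:,:2].astype(np.float32)))
    m=((d<0.09)&(abs(P_[...,2]-0.062)<0.004)&(P_[...,1]<-.19)).astype(np.uint8)
    k,l,st,_=cv2.connectedComponentsWithStats(m); m=l==1+st[1:,4].argmax()
    r=cv2.minAreaRect(P_[m][:,:2].astype(np.float32)); print('box',m.sum(),r)
    # face: bright low-saturation pts near head
    f=(np.hypot(P_[...,0]-.475,P_[...,1]+.14)<.055)&(P_[...,2]>.045)&(P_[...,2]<.115)
    Q=P_[f]; best=None; rng=np.random.default_rng(0)
    for _ in range(500):
        a,b,c=Q[rng.choice(len(Q),3,False)]; nn=np.cross(b-a,c-a); L=np.linalg.norm(nn)
        if L<1e-5: continue
        nn/=L
        if nn[2]<0: nn=-nn
        if not .75<nn[2]<.975: continue
        i=abs((Q-a)@nn)<.003
        if best is None or i.sum()>best.sum(): best=i
    I=Q[best]; c=I.mean(0); nn=np.linalg.svd(I-c)[2][2]; nn*=np.sign(nn[2])
    print('face',f.sum(),best.sum(),c,nn,'slope',np.degrees(np.arccos(nn[2])),'yaw up',np.degrees(np.arctan2(-nn[1],-nn[0])))
    x=np.array([-nn[0],-nn[1],0]);x/=np.linalg.norm(x);y=np.cross([0,0,1],x);X=np.cross(y,nn)
    uv=np.stack([(I-c)@X,(I-c)@y],1).astype(np.float32); print('ext',uv.min(0),uv.max(0)); r=cv2.minAreaRect(uv);print(r,c+X*r[0][0]+y*r[0][1])
    fm=(np.hypot(P_[...,0]-.545,P_[...,1]-.108)<.08)&(P_[...,2]>.008); r=cv2.boxPoints(cv2.minAreaRect(P_[fm][:,:2].astype(np.float32)));print('rest corners',r.round(3).tolist())
E
python3 m.py
python3 - <<'E'
import cv2
a=cv2.resize(cv2.imread('pics/scene0.png')[160:290,170:400],None,fx=3.4,fy=3.4,interpolation=2)
cv2.imwrite('pics/crop1.png',a)
E
```

```text
scene plunger 130 [ 0.45529506 -0.23392461  0.09810071] ((0.45708662271499634, -0.23360750079154968), 0.016069287434220314)
box 891 ((0.47747546434402466, -0.23330336809158325), (0.13686461746692657, 0.05972904711961746), 1.6989957094192505)
face 1181 711 [ 0.46646628 -0.1327592   0.08602219] [-0.34544598 -0.01410732  0.93833259] slope 20.22660320506339 yaw up 2.338545228267338
ext [-0.04819595 -0.03004437] [0.04880406 0.03508805]
((0.0004834979772567749, 0.0024088211357593536), (0.06505227088928223, 0.09697525203227997), 89.31689453125) [ 0.46682129 -0.13033387  0.08618936]
rest corners [[0.48399999737739563, 0.10999999940395355], [0.5049999952316284, 0.06199999898672104], [0.6050000190734863, 0.10599999874830246], [0.5839999914169312, 0.15399999916553497]]
side plunger 147 [ 0.45781937 -0.23477925  0.09831309] ((0.4585251808166504, -0.2320389598608017), 0.016247203573584557)
box 1154 ((0.47867605090141296, -0.23245613276958466), (0.1356094628572464, 0.05972156673669815), 2.0180366039276123)
face 1240 651 [ 0.46902132 -0.1346061   0.08683985] [-0.34404044 -0.01888422  0.93876491] slope 20.154836305366494 yaw up 3.1417860030340194
ext [-0.04941054 -0.02925372] [0.0463197  0.03724162]
((-0.0014343485236167908, 0.004379887133836746), (0.06622526049613953, 0.09549674391746521), 88.87890625) [ 0.46743678 -0.1303066   0.08634564]
rest corners [[0.4860000014305115, 0.10999999940395355], [0.5070000290870667, 0.06300000101327896], [0.6060000061988831, 0.1080000028014183], [0.5849999785423279, 0.1550000011920929]]
```

View pics/crop1.png

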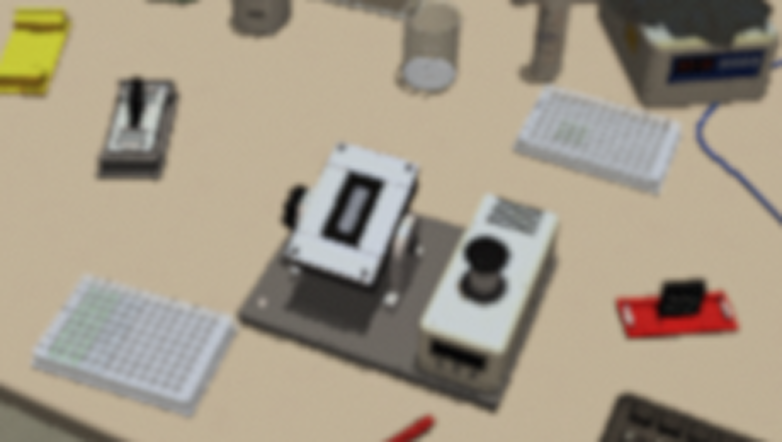

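Measurements agree between the two views:

| Item | Position or pose |
|---|---|
| Plunger | (0.458, -0.233) |
| Face centre | about (0.467, -0.130, 0.086) |
| Face slope | 20.2° |
| Reader yaw | about 2° |
| Rest | (0.545, 0.108), yaw 24° |

I'll go to the plunger first.

```bash
cat >> h.py <<'E'
def down(yaw_y,tilt=0,yaw_up=0):
    "tool pointing down, tool y at world yaw yaw_y (deg)"
    a=np.radians(yaw_y); y=np.array([np.cos(a),np.sin(a),0]); z=np.array([0,0,-1.]); return np.stack([np.cross(y,z),y,z],1)
def rel(pos,M,s=None):
    s=s or read_state(); T=R.from_rotvec(s['orientation']).as_matrix()
    return (T.T@(np.array(pos)-s['tool_pos'])).round(4),R.from_matrix(T.T@M).as_rotvec().round(4)
E
python3 - <<'E'
from h import *
print(R.from_rotvec(read_state()['orientation']).as_matrix().round(3))
for p in [(.36,.36,.40),(.46,.05,.40),(.458,-.233,.30)]: print(rel(p,down(92)))
E
```

```text
[[-0.966  0.257 -0.001]
 [ 0.257  0.966 -0.001]
 [ 0.    -0.002 -1.   ]]
(array([-0.2555, -0.1594,  0.004 ]), array([-0.0015, -0.0004, -0.2947]))
(array([-0.4317, -0.4333,  0.0045]), array([-0.0015, -0.0004, -0.2947]))
(array([-0.5025, -0.7072,  0.1049]), array([-0.0015, -0.0004, -0.2947]))
```

{"fn": "carry_out", "kwargs": {
  "targets": [
    {"hand": 0,"x": -0.256,"y": -0.16,"z": 0.004,"az": -0.295},
    {"hand": 0,"x": -0.256,"y": -0.16,"z": 0.004,"az": -0.295},
    {"hand": 0,"x": -0.256,"y": -0.16,"z": 0.004,"az": -0.295},
    {"hand": 0,"x": -0.256,"y": -0.16,"z": 0.004,"az": -0.295},
    {"hand": 0,"x": -0.432,"y": -0.433,"z": 0.004,"az": -0.295},
    {"hand": 0,"x": -0.432,"y": -0.433,"z": 0.004,"az": -0.295},
    {"hand": 0,"x": -0.432,"y": -0.433,"z": 0.004,"az": -0.295},
    {"hand": 0,"x": -0.432,"y": -0.433,"z": 0.004,"az": -0.295}
  ],
  "newtons": 20
}}

```text
schema error: expected keys hand, x, y, z, ax, ay, az
```

Run:
```python
from h import *
s=read_state(); print(s['tool_pos'],s['q'],s['opening'],s['dq'].round(2))
for p in [(.458,-.233,.30),(.458,-.233,.288)]: print(rel(p,down(92)))
```

```text
[0.15404406 0.57968288 0.40383186] [ 1.22559155e+00  1.31049305e-01  1.48913751e+00  1.10713358e-05
  1.52299372e+00 -8.54496168e-02] 0.09289049447404844 [ 0. -0. -0.  0. -0. -0.]
(array([-0.5025, -0.7072,  0.1049]), array([-0.0015, -0.0004, -0.2947]))
(array([-0.5025, -0.7072,  0.1169]), array([-0.0015, -0.0004, -0.2947]))
```

{"fn": "carry_out", "kwargs": {
  "targets": [
    {"hand": 0,"x": -0.256,"y": -0.16,"z": 0.004,"ax": 0,"ay": 0,"az": -0.295},
    {"hand": 0,"x": -0.256,"y": -0.16,"z": 0.004,"ax": 0,"ay": 0,"az": -0.295},
    {"hand": 0,"x": -0.256,"y": -0.16,"z": 0.004,"ax": 0,"ay": 0,"az": -0.295},
    {"hand": 0,"x": -0.256,"y": -0.16,"z": 0.004,"ax": 0,"ay": 0,"az": -0.295},
    {"hand": 0,"x": -0.432,"y": -0.433,"z": 0.004,"ax": 0,"ay": 0,"az": -0.295},
    {"hand": 0,"x": -0.432,"y": -0.433,"z": 0.004,"ax": 0,"ay": 0,"az": -0.295},
    {"hand": 0,"x": -0.432,"y": -0.433,"z": 0.004,"ax": 0,"ay": 0,"az": -0.295},
    {"hand": 0,"x": -0.432,"y": -0.433,"z": 0.004,"ax": 0,"ay": 0,"az": -0.295}
  ],
  "newtons": 20
}}

```text
t: 1.1
tool_pos: [0.415, 0.1644, 0.4007]
orientation: [-0.056, 3.141, 0.0]
force: [1.1, 0.8, 0.1]
opening: 0.0176
gripper_force: 0.0
```

Run:
```python
from h import *
s=read_state(); print(s['tool_pos'],s['q'],s['opening'],s['dq'].round(2))
for p in [(.458,-.233,.30),(.458,-.233,.288)]: print(rel(p,down(92)))
```

```text
[0.41500441 0.16441064 0.40074529] [ 2.62236515e-01 -2.96227586e-01  1.89856513e+00  1.88331776e-05
  1.53924517e+00 -1.34404385e+00] 0.01764176554658877 [-1.12 -0.1   0.08 -0.    0.01 -1.11]
(array([-0.0289, -0.3987,  0.1007]), array([0.    , 0.    , 0.0006]))
(array([-0.0289, -0.3987,  0.1127]), array([0.    , 0.    , 0.0006]))
```

{"fn": "carry_out", "kwargs": {
  "targets": [
    {"hand": 0,"x": -0.025,"y": -0.37,"z": 0.05,"ax": 0,"ay": 0,"az": 0},
    {"hand": 0,"x": -0.025,"y": -0.37,"z": 0.05,"ax": 0,"ay": 0,"az": 0},
    {"hand": 0,"x": -0.025,"y": -0.37,"z": 0.05,"ax": 0,"ay": 0,"az": 0},
    {"hand": 0,"x": -0.025,"y": -0.37,"z": 0.05,"ax": 0,"ay": 0,"az": 0},
    {"hand": 0,"x": -0.025,"y": -0.37,"z": 0.05,"ax": 0,"ay": 0,"az": 0},
    {"hand": 0,"x": -0.025,"y": -0.37,"z": 0.05,"ax": 0,"ay": 0,"az": 0},
    {"hand": 0,"x": -0.025,"y": -0.37,"z": 0.05,"ax": 0,"ay": 0,"az": 0},
    {"hand": 0,"x": -0.025,"y": -0.37,"z": 0.05,"ax": 0,"ay": 0,"az": 0}
  ]
}}

```text
t: 2.1
tool_pos: [0.4526, -0.2024, 0.3505]
orientation: [0.054, -3.14, -0.002]
force: [-0.4, 0.8, -0.3]
opening: 0.0006
gripper_force: 0.0
```

Run:
```python
from h import *
s=read_state(); print(s['tool_pos'],s['q'],s['opening'],s['dq'].round(2))
for p in [(.458,-.233,.30),(.458,-.233,.288)]: print(rel(p,down(92)))
print(camera_params('wrist'))
```

```text
[ 0.45262067 -0.20240938  0.35047714] [-5.24139120e-01 -1.21684001e-01  1.84067671e+00  4.49821392e-04
  1.42405173e+00 -2.12919428e+00] 0.0005592976546629841 [ 0.03 -0.02  0.01  0.    0.    0.  ]
(array([-0.0044, -0.0308,  0.0504]), array([ 0.0011, -0.001 , -0.0007]))
(array([-0.0044, -0.0308,  0.0624]), array([ 0.0011, -0.001 , -0.0007]))
{'fx': 317.14726289452005, 'fy': 317.14726289452005, 'cx': 255.3091710452762, 'cy': 193.3069797434564, 'k1': -0.05258148922393876, 'position': array([ 0.37741135, -0.20397281,  0.3289686 ]), 'rotation': array([-0.21020916, -0.2184623 ,  1.59444583])}
```

{"fn": "carry_out", "kwargs": {
  "targets": [
    {"hand": 0,"x": -0.0045,"y": -0.0305,"z": 0.04,"ax": 0,"ay": 0,"az": 0},
    {"hand": 0,"x": -0.0045,"y": -0.0305,"z": 0.06,"ax": 0,"ay": 0,"az": 0},
    {"hand": 0,"x": -0.0045,"y": -0.0305,"z": 0.06,"ax": 0,"ay": 0,"az": 0},
    {"hand": 0,"x": -0.0045,"y": -0.0305,"z": 0.06,"ax": 0,"ay": 0,"az": 0}
  ]
}}

```text
t: 2.6
tool_pos: [0.459, -0.2319, 0.2923]
orientation: [-0.058, 3.14, -0.001]
force: [-0.2, -0.0, -0.6]
opening: 0.0007
gripper_force: 0.0
```

Run:
```python
from h import *
s=read_state(); print(s['tool_pos'],s['force'],s['dq'].round(3))
img,d,P,p=cloud('wrist'); np.savez('w1.npz',img=img,P=P); cv2.imwrite('pics/w1.png',img)
```

```text
[ 0.45897537 -0.23190022  0.29226055] [-0.17910064 -0.00378681 -0.58165409] [-0.004 -0.008 -0.013 -0.001 -0.003 -0.001]
```

View pics/w1.png

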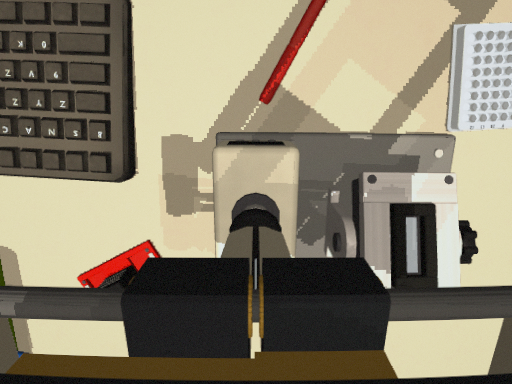

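The wrist view shows the closed fingertips right over the black plunger button at (256,215). The empty face and its window are at (412,245).

{"fn": "carry_out", "kwargs": {
  "targets": [
    {"hand": 0,"x": 0.001,"y": 0,"z": 0.01,"ax": 0,"ay": 0,"az": 0},
    {"hand": 0,"x": 0.001,"y": 0,"z": 0.0215,"ax": 0,"ay": 0,"az": 0},
    {"hand": 0,"x": 0.001,"y": 0,"z": 0.0215,"ax": 0,"ay": 0,"az": 0},
    {"hand": 0,"x": 0.001,"y": 0,"z": 0.0215,"ax": 0,"ay": 0,"az": 0}
  ]
}}

```text
t: 3.15
tool_pos: [0.4588, -0.2334, 0.2716]
orientation: [-0.055, 3.136, -0.004]
force: [2.2, 1.5, 11.0]
opening: 0.0005
gripper_force: 5.4
```

{"fn": "carry_out", "kwargs": {
  "targets": [
    {"hand": 0,"x": 0,"y": 0,"z": 0.002,"ax": 0,"ay": 0,"az": 0},
    {"hand": 0,"x": 0,"y": 0,"z": 0.002,"ax": 0,"ay": 0,"az": 0},
    {"hand": 0,"x": 0,"y": 0,"z": 0.002,"ax": 0,"ay": 0,"az": 0},
    {"hand": 0,"x": 0,"y": 0,"z": 0.002,"ax": 0,"ay": 0,"az": 0},
    {"hand": 0,"x": 0,"y": 0,"z": 0.002,"ax": 0,"ay": 0,"az": 0}
  ]
}}

```text
t: 3.78
tool_pos: [0.4589, -0.2335, 0.2714]
orientation: [-0.055, 3.136, -0.004]
force: [-3.0, 4.9, 25.4]
opening: 0.0007
gripper_force: 13.1
```

Run:
```python
from h import *
w=np.load('w1.npz');P_=w['P']
f=(np.hypot(P_[...,0]-.467,P_[...,1]+.1305)<.06)&(P_[...,2]>.045)&(P_[...,2]<.115)
Q=P_[f]; n0=np.array([-.345,-.0126,.9386]); best=abs((Q-[.467,-.1303,.0863])@n0)<.004
I=Q[best]; c=I.mean(0); 
for _ in range(3):
    nn=np.linalg.svd(I-c)[2][2]; nn*=np.sign(nn[2]); I=Q[abs((Q-c)@nn)<.002]; c=I.mean(0)
print(best.sum(),len(I),c,nn,np.degrees(np.arccos(nn[2])),np.degrees(np.arctan2(-nn[1],-nn[0])),'face height offset along n0 of 2-view pt', (np.array([.467,-.1303,.0863])-c)@nn)
# window: dark ring px in the head region
x=np.array([-nn[0],-nn[1],0]);x/=np.linalg.norm(x);y=np.cross([0,0,1],x);X=np.cross(y,nn)
g=w['img'].max(2); m=f&(g<70)&(np.hypot(P_[...,0]-.467,P_[...,1]+.1305)<.045)&(abs((P_-c)@nn-.005)<.004)
B=P_[m]; uv=np.stack([(B-c)@X,(B-c)@y],1).astype(np.float32); r=cv2.minAreaRect(uv); print('ring',m.sum(),((B-c)@nn).mean(),uv.min(0),uv.max(0),c+X*r[0][0]+y*r[0][1],r)
uv=np.stack([(I-c)@X,(I-c)@y],1).astype(np.float32);r=cv2.minAreaRect(uv);print('face rect',r,c+X*r[0][0]+y*r[0][1])
s=read_state()
for p in [(.45,-.2,.40),(.50,.0,.40),(.535,.104,.40)]: print(rel(p,down(114)))
```

```text
9641 7169 [ 0.45172029 -0.1301869   0.07889432] [-0.34937862 -0.01085485  0.93691876] 20.459622455205487 1.7795516579901722 face height offset along n0 of 2-view pt 0.001601345388794341
ring 2715 0.0044949329453203915 [-0.01007766 -0.01417384] [0.04255126 0.01433699] [ 0.4669398  -0.12960345  0.08457646] ((0.01625571772456169, 0.00011053960770368576), (0.05262225121259689, 0.028512315824627876), 0.13939277827739716)
face rect ((0.006069418042898178, 0.0007245875895023346), (0.07545117288827896, 0.0651467815041542), 0.3529905378818512) [ 0.4573816  -0.12928607  0.08101587]
(array([ 0.0071,  0.0334, -0.1287]), array([-0.0039,  0.0046, -0.3835]))
(array([-0.05  ,  0.2315, -0.129 ]), array([-0.0039,  0.0046, -0.3835]))
(array([-0.0887,  0.3342, -0.1291]), array([-0.0039,  0.0046, -0.3835]))
```

{"fn": "carry_out", "kwargs": {
  "targets": [
    {"hand": 0,"x": 0,"y": 0,"z": -0.05,"ax": 0,"ay": 0,"az": 0},
    {"hand": 60,"x": 0.007,"y": 0.033,"z": -0.11,"ax": 0,"ay": 0,"az": -0.19},
    {"hand": 60,"x": -0.05,"y": 0.23,"z": -0.129,"ax": -0.004,"ay": 0.005,"az": -0.383},
    {"hand": 60,"x": -0.05,"y": 0.23,"z": -0.129,"ax": -0.004,"ay": 0.005,"az": -0.383},
    {"hand": 60,"x": -0.089,"y": 0.334,"z": -0.129,"ax": -0.004,"ay": 0.005,"az": -0.383},
    {"hand": 60,"x": -0.089,"y": 0.334,"z": -0.129,"ax": -0.004,"ay": 0.005,"az": -0.383},
    {"hand": 60,"x": -0.089,"y": 0.334,"z": -0.129,"ax": -0.004,"ay": 0.005,"az": -0.383},
    {"hand": 60,"x": -0.089,"y": 0.334,"z": -0.129,"ax": -0.004,"ay": 0.005,"az": -0.383}
  ]
}}

```text
t: 4.78
tool_pos: [0.5348, 0.1077, 0.396]
orientation: [0.658, -3.067, -0.007]
force: [-0.7, -0.1, -0.4]
opening: 0.0555
gripper_force: 0.0
```

{"fn": "carry_out", "kwargs": {
  "targets": [
    {"hand": 60,"x": 0,"y": 0,"z": 0.03,"ax": 0,"ay": 0,"az": 0},
    {"hand": 60,"x": 0,"y": 0,"z": 0.03,"ax": 0,"ay": 0,"az": 0},
    {"hand": 60,"x": 0,"y": 0,"z": 0.03,"ax": 0,"ay": 0,"az": 0}
  ]
}}

```text
t: 5.15
tool_pos: [0.5344, 0.1034, 0.3669]
orientation: [0.649, -3.068, -0.006]
force: [0.4, -0.6, 0.6]
opening: 0.0557
gripper_force: 0.0
```

Run:
```python
from h import *
s=read_state(); print(s['tool_pos'],s['q'],s['opening'],s['dq'].round(3))
img,d,P,p=cloud('wrist'); np.savez('w2.npz',img=img,P=P); cv2.imwrite('pics/w2.png',img)
```

```text
[0.53443473 0.10337283 0.36691122] [ 0.0957699   0.00342822  1.69018768  0.00312861  1.45361813 -1.8925885 ] 0.05567080426919198 [-0.001 -0.012 -0.018  0.003 -0.003  0.003]
```

View pics/w2.png

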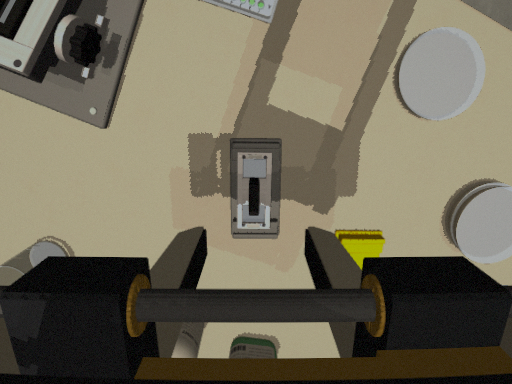

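The wrist view shows the grey rest at (255,190), aligned with the tool, with the carrier in it and its fin at (254,197).

Run:
```python
from h import *
w=np.load('w2.npz');P_=w['P'];g=w['img']
near=np.hypot(P_[...,0]-.545,P_[...,1]-.108)<.08
m=near&(P_[...,2]>.048)&(P_[...,2]<.07); F=P_[m]; r=cv2.minAreaRect(F[:,:2].astype(np.float32)); print('fin',m.sum(),F.mean(0),r)
m=near&(P_[...,2]>.008)&(P_[...,2]<.07); print('rest',cv2.minAreaRect(P_[m][:,:2].astype(np.float32)))
b=near&(P_[...,2]>.0185)&(P_[...,2]<.035)&(g.min(2)>110);print('bright frame',b.sum(),P_[b].mean(0),cv2.minAreaRect(P_[b][:,:2].astype(np.float32)))
from collections import Counter
c=np.array(r[0]); 
for yaw in (112,113,114,115): print(yaw,rel((c[0],c[1],.213),down(yaw)))
```

```text
fin 339 [0.54404036 0.10859388 0.05360978] ((0.5447338819503784, 0.10917838662862778), (0.031645432114601135, 0.009631303139030933), 23.710542678833008)
rest ((0.5459858775138855, 0.1112838089466095), (0.10587640851736069, 0.04951106011867523), 23.597991943359375)
bright frame 896 [0.54655414 0.10921996 0.02168822] ((0.545390248298645, 0.1090647429227829), (0.08286971598863602, 0.035392388701438904), 23.17573356628418)
112 (array([-0.012 ,  0.0005,  0.1545]), array([ 0.0043, -0.0032,  0.0332]))
113 (array([-0.012 ,  0.0005,  0.1545]), array([ 0.0044, -0.0032,  0.0158]))
114 (array([-0.012 ,  0.0005,  0.1545]), array([ 0.0044, -0.0032, -0.0017]))
115 (array([-0.012 ,  0.0005,  0.1545]), array([ 0.0044, -0.0031, -0.0191]))
```

{"fn": "carry_out", "kwargs": {
  "targets": [
    {"hand": 60,"x": -0.012,"y": 0.0005,"z": 0.04,"ax": 0.0044,"ay": -0.0032,"az": 0.007},
    {"hand": 50,"x": -0.012,"y": 0.0005,"z": 0.09,"ax": 0.0044,"ay": -0.0032,"az": 0.007},
    {"hand": 40,"x": -0.012,"y": 0.0005,"z": 0.125,"ax": 0.0044,"ay": -0.0032,"az": 0.007},
    {"hand": 40,"x": -0.012,"y": 0.0005,"z": 0.145,"ax": 0.0044,"ay": -0.0032,"az": 0.007},
    {"hand": 40,"x": -0.012,"y": 0.0005,"z": 0.154,"ax": 0.0044,"ay": -0.0032,"az": 0.007},
    {"hand": 40,"x": -0.012,"y": 0.0005,"z": 0.154,"ax": 0.0044,"ay": -0.0032,"az": 0.007},
    {"hand": 40,"x": -0.012,"y": 0.0005,"z": 0.154,"ax": 0.0044,"ay": -0.0032,"az": 0.007}
  ]
}}

```text
t: 6.08
tool_pos: [0.5452, 0.1099, 0.2142]
orientation: [-0.641, 3.074, -0.0]
force: [-1.4, -0.4, -0.3]
opening: 0.0373
gripper_force: 0.0
```

{"fn": "carry_out", "kwargs": {
  "targets": [
    {"hand": 0,"x": 0,"y": 0,"z": 0.001,"ax": 0,"ay": 0,"az": 0},
    {"hand": 0,"x": 0,"y": 0,"z": 0.001,"ax": 0,"ay": 0,"az": 0},
    {"hand": 0,"x": 0,"y": 0,"z": 0.001,"ax": 0,"ay": 0,"az": 0},
    {"hand": 0,"x": 0,"y": 0,"z": 0.001,"ax": 0,"ay": 0,"az": 0},
    {"hand": 0,"x": 0,"y": 0,"z": 0.001,"ax": 0,"ay": 0,"az": 0},
    {"hand": 0,"x": 0,"y": 0,"z": 0.001,"ax": 0,"ay": 0,"az": 0}
  ],
  "newtons": 25
}}

```text
t: 6.82
tool_pos: [0.5444, 0.1099, 0.2116]
orientation: [0.641, -3.075, -0.0]
force: [-0.4, -0.5, 3.3]
opening: 0.01
gripper_force: 25.0
```

```bash
cat >> h.py <<'E'
FC=np.array([.467,-.130,.085]); _sl,_yw=np.radians(20.4),np.radians(2.0)
FN=np.array([-np.sin(_sl)*np.cos(_yw),-np.sin(_sl)*np.sin(_yw),np.cos(_sl)])
FY=np.array([-np.sin(_yw),np.cos(_yw),0]); FX=np.cross(FY,FN)
FT=np.stack([np.cross(FY,-FN),FY,-FN],1)   # tool axes on the face
E
python3 - <<'E'
from h import *
s=read_state(); print(s['tool_pos'],s['opening'],s['gripper_force'],s['force'])
# grip heights on the carrier
print(rel((.5452,.109,.30),down(113.5)))
for h in (.10,.04): print(h, FC+FN*(.195+h), rel(FC+FN*(.195+h),FT))
E
```

```text
[0.54441091 0.10985748 0.21163881] 0.009974074365846576 25.0004580616951 [-0.3885959  -0.5444914   3.31535441]
(array([-0.0003, -0.0011, -0.0884]), array([ 0.0003, -0.0008,  0.0011]))
0.1 [ 0.36423389 -0.13358867  0.36149819] (array([ 0.2626, -0.1511, -0.1497]), array([ 0.0672, -0.3526,  0.3723]))
0.04 [ 0.38513547 -0.13285877  0.30526127] (array([ 0.2431, -0.1588, -0.0935]), array([ 0.0672, -0.3526,  0.3723]))
```

{"fn": "carry_out", "kwargs": {
  "targets": [
    {"hand": 0,"x": 0,"y": 0,"z": -0.02,"ax": 0,"ay": 0,"az": 0},
    {"hand": 0,"x": 0,"y": 0,"z": -0.06,"ax": 0,"ay": 0,"az": 0},
    {"hand": 0,"x": 0,"y": 0,"z": -0.1,"ax": 0,"ay": 0,"az": 0},
    {"hand": 0,"x": 0,"y": 0,"z": -0.13,"ax": 0,"ay": 0,"az": 0},
    {"hand": 0,"x": 0,"y": 0,"z": -0.13,"ax": 0,"ay": 0,"az": 0},
    {"hand": 0,"x": 0,"y": 0,"z": -0.13,"ax": 0,"ay": 0,"az": 0}
  ]
}}

```text
t: 7.58
tool_pos: [0.5441, 0.1098, 0.3409]
orientation: [0.641, -3.074, -0.001]
force: [0.1, 0.3, -1.2]
opening: 0.0099
gripper_force: 25.0
```

Run:
```python
from h import *
s=read_state(); print(s['tool_pos'],s['opening'],s['gripper_force'],s['force'],s['q'].round(2))
for h in (.10,.04): print(h, FC+FN*(.1936+h), rel(FC+FN*(.1936+h),FT))
```

```text
[0.54411362 0.10984107 0.34088195] 0.009874347758272378 24.999854564666748 [ 0.09793086  0.28076553 -1.15858363] [ 0.11  0.05  1.69  0.    1.4  -1.88]
0.1 [ 0.36472159 -0.13357164  0.36018599] (array([ 0.2618, -0.1514, -0.019 ]), array([ 0.0674, -0.3536,  0.3723]))
0.04 [ 0.38562317 -0.13284174  0.30394907] (array([ 0.2422, -0.1591,  0.0372]), array([ 0.0674, -0.3536,  0.3723]))
```

{"fn": "carry_out", "kwargs": {
  "targets": [
    {"hand": 0,"x": 0.06,"y": -0.035,"z": -0.01,"ax": 0.02,"ay": -0.09,"az": 0.09},
    {"hand": 0,"x": 0.11,"y": -0.064,"z": -0.015,"ax": 0.03,"ay": -0.18,"az": 0.19},
    {"hand": 0,"x": 0.16,"y": -0.093,"z": -0.019,"ax": 0.05,"ay": -0.26,"az": 0.28},
    {"hand": 0,"x": 0.21,"y": -0.122,"z": -0.019,"ax": 0.067,"ay": -0.354,"az": 0.372},
    {"hand": 0,"x": 0.262,"y": -0.151,"z": -0.019,"ax": 0.067,"ay": -0.354,"az": 0.372},
    {"hand": 0,"x": 0.262,"y": -0.151,"z": -0.019,"ax": 0.067,"ay": -0.354,"az": 0.372},
    {"hand": 0,"x": 0.262,"y": -0.151,"z": -0.019,"ax": 0.067,"ay": -0.354,"az": 0.372},
    {"hand": 0,"x": 0.262,"y": -0.151,"z": -0.019,"ax": 0.067,"ay": -0.354,"az": 0.372}
  ]
}}

```text
t: 8.57
tool_pos: [0.3652, -0.1321, 0.3599]
orientation: [-0.052, 2.785, 0.012]
force: [0.0, -0.3, -1.0]
opening: 0.01
gripper_force: 25.0
```

Run:
```python
from h import *
s=read_state(); print(s['tool_pos'],s['opening'],s['gripper_force'],s['force'],s['q'].round(2))
for h in (.06,.02): print(h, rel(FC+FN*(.1936+h),FT))
img,d,P,p=cloud('side'); np.savez('s3.npz',img=img,P=P)
img2,d,P,p=cloud('wrist'); np.savez('w3.npz',img=img2,P=P)
cv2.imwrite('pics/c3.png',np.hstack([cv2.resize(img[120:320,140:320],(400,444)),cv2.resize(img2,(400,300)) if 0 else cv2.copyMakeBorder(cv2.resize(img2,(400,300)),0,144,0,0,0)]))
```

```text
[ 0.36522937 -0.13208568  0.35991269] 0.009993083881529046 24.999939501285553 [ 0.020367   -0.32529341 -0.98750171] [-0.58 -0.67  2.25  0.21  1.27 -2.22]
0.06 (array([ 0.0004, -0.0016,  0.0395]), array([ 0.0025, -0.0002,  0.0022]))
0.02 (array([ 0.0004, -0.0017,  0.0795]), array([ 0.0025, -0.0002,  0.0022]))
```

View pics/c3.png

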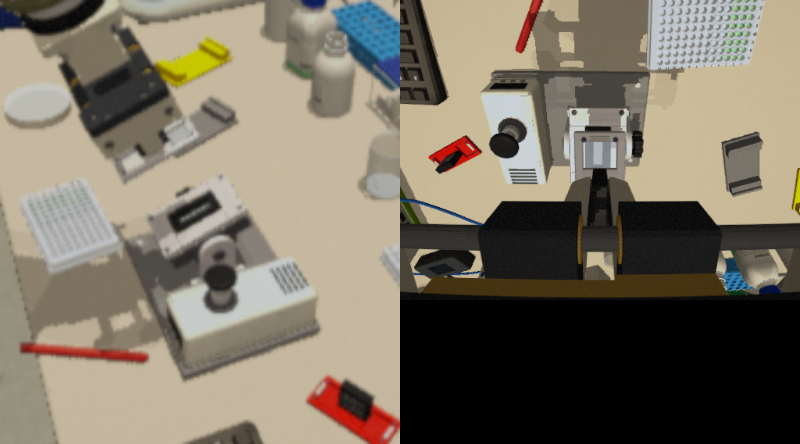

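The side view shows the carrier held above the face at (175,140), tilted with the tool. The wrist view shows its lower end square over the head at (600,150).

Run:
```python
from h import *
s=read_state(); T=R.from_rotvec(s['orientation']).as_matrix()
w=np.load('w3.npz');P_=(w['P']-s['tool_pos'])@T; g=w['img'].min(2)
m=(abs(P_[...,0])<.055)&(abs(P_[...,1])<.03)&(P_[...,2]>.175)&(P_[...,2]<.205)&(g>90)
Q=P_[m]; c=np.median(Q,0); nn=np.linalg.svd(Q-Q.mean(0))[2][2]; Q=Q[abs((Q-Q.mean(0))@nn)<.002]; nn=np.linalg.svd(Q-Q.mean(0))[2][2]
print(m.sum(),len(Q),Q.mean(0),nn*np.sign(nn[2]),Q.min(0),Q.max(0),cv2.minAreaRect(Q[:,:2].astype(np.float32)))
print(rel(FC+FN*.1936,FT))
```

```text
3377 1597 [0.02760632 0.00097665 0.1901252 ] [0.04342848 0.00309896 0.99905173] [ 0.00661064 -0.01697171  0.18839403] [0.0422298  0.01911462 0.19315035] ((0.02442147582769394, 0.001034783199429512), (0.036110058426856995, 0.03552325442433357), 89.84363555908203)
(array([ 0.0007, -0.0019,  0.0998]), array([0.0025, 0.0001, 0.003 ]))
```

{"fn": "carry_out", "kwargs": {
  "targets": [
    {"hand": 0,"x": 0.0005,"y": -0.0025,"z": 0.03,"ax": 0.0025,"ay": 0,"az": 0.0025},
    {"hand": 0,"x": 0.0005,"y": -0.0025,"z": 0.06,"ax": 0.0025,"ay": 0,"az": 0.0025},
    {"hand": 0,"x": 0.0005,"y": -0.0025,"z": 0.08,"ax": 0.0025,"ay": 0,"az": 0.0025},
    {"hand": 0,"x": 0.0005,"y": -0.0025,"z": 0.088,"ax": 0.0025,"ay": 0,"az": 0.0025},
    {"hand": 0,"x": 0.0005,"y": -0.0025,"z": 0.09,"ax": 0.0025,"ay": 0,"az": 0.0025},
    {"hand": 0,"x": 0.0005,"y": -0.0025,"z": 0.09,"ax": 0.0025,"ay": 0,"az": 0.0025},
    {"hand": 0,"x": 0.0005,"y": -0.0025,"z": 0.09,"ax": 0.0025,"ay": 0,"az": 0.0025}
  ]
}}

```text
t: 9.55
tool_pos: [0.396, -0.1348, 0.2771]
orientation: [-0.045, 2.783, 0.005]
force: [0.3, 0.8, -0.7]
opening: 0.01
gripper_force: 25.0
```

```bash
cat > st.py <<'E'
from h import *
s=read_state(); T=R.from_rotvec(s['orientation']).as_matrix(); print(s['t'],s['opening'],s['gripper_force'],'F tool',(T.T@s['force']).round(2),s['q'].round(2),s['dq'].round(3))
print('to seat',rel(FC+FN*.1936,FT))
E
python3 st.py
```

```text
9.55 0.009986947141803669 24.999782145023346 F tool [-0.09  0.76  0.81] [-0.54 -0.48  2.29  0.22  1.04 -2.22] [-0.004 -0.002  0.003 -0.001 -0.     0.   ]
to seat (array([0.0003, 0.0024, 0.0112]), array([-0.0028,  0.0024, -0.002 ]))
```

{"fn": "carry_out", "kwargs": {
  "targets": [
    {"hand": 0,"x": 0.0003,"y": 0.0012,"z": 0.003,"ax": -0.0028,"ay": 0.002,"az": -0.002},
    {"hand": 0,"x": 0.0003,"y": 0.0012,"z": 0.005,"ax": -0.0028,"ay": 0.002,"az": -0.002},
    {"hand": 0,"x": 0.0003,"y": 0.0012,"z": 0.007,"ax": -0.0028,"ay": 0.002,"az": -0.002},
    {"hand": 0,"x": 0.0003,"y": 0.0012,"z": 0.009,"ax": -0.0028,"ay": 0.002,"az": -0.002},
    {"hand": 0,"x": 0.0003,"y": 0.0012,"z": 0.009,"ax": -0.0028,"ay": 0.002,"az": -0.002}
  ]
}}

```text
t: 10.18
tool_pos: [0.3987, -0.1334, 0.2676]
orientation: [-0.048, 2.786, 0.01]
force: [-0.6, 1.0, 3.0]
opening: 0.0099
gripper_force: 25.0
```

```bash
python3 st.py
```

```text
10.175 0.009930544627978037 25.00057339668274 F tool [-0.54  1.03 -3.03] [-0.53 -0.46  2.29  0.22  1.02 -2.23] [-0.    -0.004  0.    -0.     0.004  0.001]
to seat (array([-0.0005,  0.001 ,  0.0014]), array([ 0.0008, -0.0008, -0.0004]))
```

{"fn": "carry_out", "kwargs": {
  "targets": [
    {"hand": 0,"x": 0,"y": 0,"z": 0.001,"ax": 0,"ay": 0,"az": 0},
    {"hand": 0,"x": 0,"y": 0,"z": 0.002,"ax": 0,"ay": 0,"az": 0},
    {"hand": 0,"x": 0,"y": 0,"z": 0.002,"ax": 0,"ay": 0,"az": 0},
    {"hand": 0,"x": 0,"y": 0,"z": 0.002,"ax": 0,"ay": 0,"az": 0}
  ]
}}

```text
t: 10.68
tool_pos: [0.3992, -0.1334, 0.2672]
orientation: [-0.05, 2.787, 0.01]
force: [-20.1, 5.3, 23.6]
opening: 0.0099
gripper_force: 25.0
```

```bash
python3 st.py
```

```text
10.675 0.009922812659153417 25.007197558879852 F tool [ 10.48   6.03 -29.06] [-0.53 -0.46  2.29  0.22  1.02 -2.23] [ 0.001 -0.002 -0.001 -0.     0.     0.   ]
to seat (array([-0.0001,  0.0011,  0.0008]), array([ 0.0009, -0.0016,  0.0006]))
```

{"fn": "carry_out", "kwargs": {
  "targets": [
    {"hand": 0,"x": 0,"y": 0,"z": -0.0013,"ax": 0,"ay": 0,"az": 0},
    {"hand": 0,"x": 0,"y": 0,"z": -0.0013,"ax": 0,"ay": 0,"az": 0},
    {"hand": 0,"x": 0,"y": 0,"z": -0.0013,"ax": 0,"ay": 0,"az": 0}
  ]
}}

```text
t: 11.05
tool_pos: [0.3989, -0.1334, 0.2672]
orientation: [-0.048, 2.786, 0.01]
force: [-3.3, 0.9, 4.6]
opening: 0.0094
gripper_force: 25.0
```

```bash
python3 st.py
python3 - <<'E'
from h import *
s=read_state(); T=R.from_rotvec(s['orientation']).as_matrix()
img,d,P,p=cloud('wrist'); np.savez('w4.npz',img=img,P=P); cv2.imwrite('pics/w4.png',cv2.resize(img[100:330,130:380],None,fx=2.4,fy=2.4))
P_=(P-s['tool_pos'])@T; g=img.min(2)
m=(P_[...,0]>.012)&(P_[...,0]<.039)&(abs(P_[...,1])<.0165)&(P_[...,2]>.175)&(P_[...,2]<.198)
Q=P_[m]
for _ in range(3):
    c=Q.mean(0); nn=np.linalg.svd(Q-c)[2][2]; Q=Q[abs((Q-c)@nn)<.0015]
print('carrier',len(Q),c,nn*np.sign(nn[2]))
m=(P_[...,0]>.0)&(P_[...,0]<.046)&(abs(P_[...,1])>.021)&(abs(P_[...,1])<.03)&(P_[...,2]>.185)&(P_[...,2]<.205)
Q=P_[m]
for _ in range(3):
    c=Q.mean(0); nn=np.linalg.svd(Q-c)[2][2]; Q=Q[abs((Q-c)@nn)<.0015]
print('face',len(Q),c,nn*np.sign(nn[2]),Q.min(0),Q.max(0))
E
```

```text
11.05 0.009440981917115883 25.00041961669922 F tool [ 1.45  1.04 -5.46] [-0.53 -0.46  2.29  0.22  1.02 -2.23] [ 0.002  0.002  0.    -0.    -0.001 -0.001]
to seat (array([-0.0004,  0.001 ,  0.0009]), array([ 0.0006, -0.0005, -0.0003]))
carrier 568 [ 0.02181512 -0.00343992  0.18968035] [-0.0488202  -0.03153049  0.99830978]
face 2322 [0.02384104 0.0004383  0.19482466] [ 0.00566804 -0.00145136  0.99998288] [ 3.89481976e-06 -2.99280749e-02  1.93247921e-01] [0.04597136 0.02999591 0.19633125]
```

View pics/w4.png

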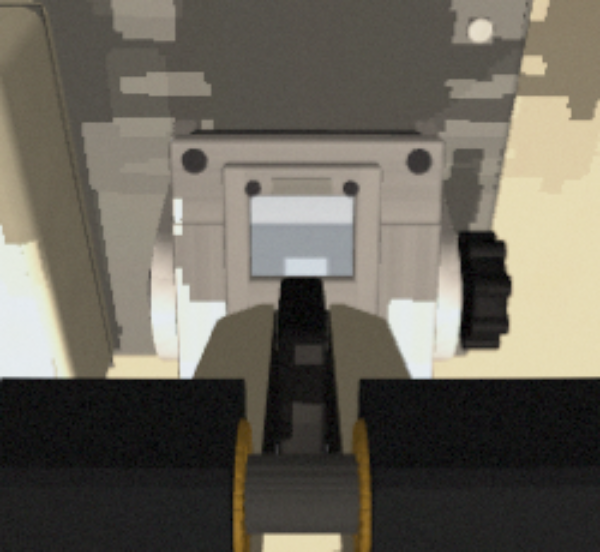

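The wrist view shows the carrier (cols 224–381) centred on the face (cols 172–443) to about 1 mm and square to it. The end margin is about 6–7 mm, as expected. I'll raise the push slightly to about 10 N.

{"fn": "carry_out", "kwargs": {
  "targets": [
    {"hand": 0,"x": 0,"y": 0.001,"z": 0.0003,"ax": 0,"ay": 0,"az": 0},
    {"hand": 0,"x": 0,"y": 0.0,"z": 0.0003,"ax": 0,"ay": 0,"az": 0},
    {"hand": 0,"x": 0,"y": 0.0,"z": 0.0003,"ax": 0,"ay": 0,"az": 0},
    {"hand": 0,"x": 0,"y": 0.0,"z": 0.0003,"ax": 0,"ay": 0,"az": 0}
  ]
}}

```text
t: 11.6
tool_pos: [0.399, -0.1334, 0.2672]
orientation: [-0.049, 2.786, 0.01]
force: [-7.3, 2.7, 10.8]
opening: 0.0098
gripper_force: 25.0
```

```bash
python3 st.py
python3 - <<'E'
from h import *
s=read_state(); T=R.from_rotvec(s['orientation']).as_matrix()
img,d,P,p=cloud('wrist'); P_=(P-s['tool_pos'])@T
for a,b in((.003,.012),(.012,.02),(.02,.03),(.03,.036),(.036,.041),(.0435,.047)):
    r=[]
    for lo,hi in((-.028,-.022),(-.0155,-.0115),(.0115,.0155),(.022,.028)):
        m=(P_[...,0]>a)&(P_[...,0]<b)&(P_[...,1]>lo)&(P_[...,1]<hi)&(abs(P_[...,2]-.192)<.012); r.append((m.sum(),round(float(np.median(P_[m][:,2])),4) if m.sum() else None))
    print(a,r)
E
sleep 0; python3 st.py
```

```text
11.6 0.009830557045695278 25.002357959747314 F tool [  2.96   2.94 -12.6 ] [-0.53 -0.46  2.29  0.22  1.02 -2.23] [ 0.001 -0.    -0.001  0.    -0.     0.   ]
to seat (array([-0.0003,  0.001 ,  0.0009]), array([ 0.0007, -0.0007, -0.0001]))
0.003 [(np.int64(151), 0.1947), (np.int64(70), 0.1887), (np.int64(67), 0.1884), (np.int64(142), 0.1949)]
0.012 [(np.int64(132), 0.1948), (np.int64(99), 0.1889), (np.int64(112), 0.1895), (np.int64(141), 0.1949)]
0.02 [(np.int64(177), 0.1948), (np.int64(123), 0.1889), (np.int64(129), 0.19), (np.int64(167), 0.195)]
0.03 [(np.int64(109), 0.1946), (np.int64(77), 0.1888), (np.int64(74), 0.1895), (np.int64(112), 0.1948)]
0.036 [(np.int64(96), 0.1947), (np.int64(71), 0.1888), (np.int64(75), 0.1884), (np.int64(93), 0.1947)]
0.0435 [(np.int64(69), 0.1946), (np.int64(45), 0.1949), (np.int64(47), 0.1948), (np.int64(72), 0.1947)]
11.65 0.009777958630847293 25.002266764640808 F tool [  3.24   2.47 -11.65] [-0.53 -0.46  2.29  0.22  1.02 -2.23] [-0.     0.     0.001  0.002 -0.001  0.001]
to seat (array([-0.0003,  0.001 ,  0.0009]), array([ 0.0008, -0.0007, -0.0001]))
```

The frame's top sits 5.9 mm above the face all along its visible lower half, so the 6 mm frame is seated flat. The push is steady at about 12 N, so I'm handing the job in.

```bash
python3 -c "
from h import *
print(robot.close_job())"; python3 st.py
```

```text
the job is handed in; nothing more can be done
None
the job is handed in; nothing more can be done
```

I pressed and released the plunger, then seated the carrier flat, square and centred (about 1 mm off across the slope) on the sloped face, still gripped at about 12 N, and handed the job in after about 12 s; no verdict came back. The push briefly reached about 29 N while seating it, against the 45 N limit.

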